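# Return four reagent bottles to the graded bottle rack

## Task

Put the four screw-cap bottles back into the grey bottle rack in order of size, the smallest bottle in the smallest hole and so on up to the largest in the largest hole, each set down gently to stand upright on the rack's base board. Keep the bottles from tipping over, leave the roll of label tape, the timer and the plastic beaker where they stand, and let go of everything at the end.

Things in the scene. Friction and masses are not known exactly. Their poses are not given: they have to be found in the camera images.
- bottle_rack: Fixed bench rack: two grey boards 112 x 333 mm (its own x by y), one above the other. Origin: centre of its underside, z up; its y axis may point any way. The upper board (8 mm thick, top 50 mm above the bench, screw heads to 56) has four round holes on x = 0, shrinking towards +y: 88 mm at y = -110.5, 77 at -22, 70 at 57.5, 56 at 126.5. Bottles stand on the lower board, top 18 mm above the bench.
- red_cap: Smallest bottle: brown glass, red screw cap; body 40 mm across and 66 mm high, cap 33 mm across from 66 to 92 mm (top), 90 g. For the 56 mm hole. Origin: centre of its underside, z up along the bottle; round, so its yaw does not matter. Lift it by the cap from above; it can swing in the grip if moved fast.
- blue_cap: Second smallest bottle: clear glass, blue screw cap; body 54 mm across and 83 mm high, cap 43 mm across from 83 to 104 mm (top), 130 g. For the 70 mm hole. Origin: centre of its underside, z up along the bottle; round, so its yaw does not matter. Lift it by the cap from above; it can swing in the grip if moved fast.
- white_cap: Second largest bottle: grey and dark plastic, white screw cap; body 61 mm across and 105 mm high, cap 46 mm across from 105 to 126 mm (top), 140 g. For the 77 mm hole. Origin: centre of its underside, z up along the bottle; round, so its yaw does not matter. Lift it by the cap from above; it can swing in the grip if moved fast.
- black_cap: Largest bottle: brown glass, black screw cap; body 72 mm across and 143 mm high, cap 38 mm across from 143 to 165 mm (top), 250 g. For the 88 mm hole. Origin: centre of its underside, z up along the bottle; round, so its yaw does not matter. Lift it by the cap from above; it can swing in the grip if moved fast.
- tape_roll: Bystander: squat roll of white label tape lying flat, 94 mm across, 52 mm high, on the left. Origin: centre of its underside. Must stay.
- timer: Bystander: flat white lab timer with coloured buttons, 70 x 62 x 18 mm, on the right. Origin: centre of its underside. Must stay.
- plastic_beaker: Bystander: clear plastic beaker with red marks, empty, 72 x 67 x 95 mm, behind the blender. Origin: centre of its underside. Must stay. (The blender is fixed at about x = 0.58, y = -0.13: foot 0.19 m across, 0.4 m tall; swing the arm round in front of it.)

How it is judged:
At the end, for the whole second after the job is handed in: Each bottle stands upright (within 0.08 rad) on the rack's lower board (its underside within 4 mm of that board's top) in the hole that belongs to it by size, its axis within 12 mm of the hole's centre along both rack axes, at rest and not touched by the fingers (x of red_cap in the frame of bottle_rack between -0.012 and 0.012 m and y of red_cap in the frame of bottle_rack between 0.1145 and 0.1385 m and z of red_cap in the frame of bottle_rack between 0.014 and 0.022 m and angle between each of red_cap, blue_cap, white_cap, black_cap's own z axis and vertical below 0.08 rad and linear speed of each of red_cap, blue_cap, white_cap, black_cap below 0.02 m/s and contact force between each of red_cap, blue_cap, white_cap, black_cap and the fingers below 0.1 N and x of blue_cap in the frame of bottle_rack between -0.012 and 0.012 m and y of blue_cap in the frame of bottle_rack between 0.0455 and 0.0695 m and z of blue_cap in the frame of bottle_rack between 0.014 and 0.022 m and x of white_cap in the frame of bottle_rack between -0.012 and 0.012 m and y of white_cap in the frame of bottle_rack between -0.034 and -0.01 m and z of white_cap in the frame of bottle_rack between 0.014 and 0.022 m and x of black_cap in the frame of bottle_rack between -0.012 and 0.012 m and y of black_cap in the frame of bottle_rack between -0.1225 and -0.0985 m and z of black_cap in the frame of bottle_rack between 0.014 and 0.022 m).
It fails at once if a bottle is tipped over (leans more than 0.6 rad) (angle between any of red_cap, blue_cap, white_cap, black_cap's own z axis and vertical above 0.6 rad).
It fails at once if a bottle is dropped (moves faster than 0.55 m/s while not held, a fall of some 15 mm) or rammed into the rack (over 60 N between them) ((linear speed of red_cap above 0.55 m/s and contact force between red_cap and the fingers below 0.1 N) or contact force between any of red_cap, blue_cap, white_cap, black_cap and bottle_rack above 60 N or (linear speed of blue_cap above 0.55 m/s and contact force between blue_cap and the fingers below 0.1 N) or (linear speed of white_cap above 0.55 m/s and contact force between white_cap and the fingers below 0.1 N) or (linear speed of black_cap above 0.55 m/s and contact force between black_cap and the fingers below 0.1 N)).
It fails at once if the roll of label tape is shoved more than 20 mm (distance of tape_roll from where it was at the start of the episode above 0.02 m).
It fails at once if the timer is shoved more than 20 mm (distance of timer from where it was at the start of the episode above 0.02 m).
It fails at once if the plastic beaker is shoved more than 20 mm (distance of plastic_beaker from where it was at the start of the episode above 0.02 m).
It also fails if it takes over 136 s, if anything falls off the work surface, if the arm or the gripper's body presses on something with over 40 N, if the wrist force passes 120 N, or if a joint passes its speed limit or range.

## Robot

A 6-joint arm with a two-finger parallel gripper is mounted at the origin on a cart in front of the work surface, level with it; the furniture and walls round the work are solid. World frame = base frame: x ahead of the robot, y to its left, z up, the work surface at z = 0. Lengths are in m, angles in rad, forces in N, time in s.
With the tool pointing down it reaches from about 0.375 to 0.925 m from the base axis. Payload 5.7 kg.
Tool frame: the origin (TCP) lies midway between the tips of the shut fingers; the grasp point (between the pads) lies 19 mm behind it; z points along the fingers, x is the direction in which the jaws open and shut, and the axes are right-handed (so a half turn about z gives the same grasp; the last joint's range is limited). The gripper opens to 88 mm and grips with 3 to 60 N. Pads are 20 mm wide; open, the fingers measure 115 mm over their backs; the gripper's body (75 mm by 178 mm) begins 61 mm behind the grasp point.
Start: joints at [-1.247, 0.359, 1.51, -0, 1.272, -0.115], TCP at [0.255, -0.543, 0.223] pointing down, gripper open.
Joint ranges: [-2.97, 2.97], [-1.01, 2.36], [0.21, 2.38], [-0.96, 4.11], [0.2, 2.71], [-2.98, 2.98]. Speed limits (rad/s): [2.39, 2.39, 3.14, 3.14, 3.14, 3.14].

## Interface

Orientations are given as a unit quaternion [x, y, z, w].
In Python, from bench import move_ptp, servo_line, goto_joints, move_gripper, sleep, inverse_kinematics, capture, PlanningError, close_job, spot_in, silhouettes, current_clock, current_joint_pos, current_qvel, current_joint_torque, current_position, current_orientation, current_force, current_torque, current_finger_gap gives the robot as it stands. Calls block until the motion is done:
- move_ptp(position, orientation): joint-space move of the TCP to a pose.
- servo_line(position, orientation=None, rate=0.15, contact_N=None): straight line of the TCP; orientation=None keeps the orientation; rate is the mean speed in m/s. With contact_N (N) it stops when the force on the tool has changed by that much, and returns True; else False.
- goto_joints(angles): joint-space move.
- move_gripper(opening): finger opening in m; the grip force is fixed at half the most; returns when the fingers have stopped.
- sleep(seconds).
- inverse_kinematics(position, orientation): joint angles nearest the present ones, or None.
- capture(name): name is "scene" or "top" or "wrist"; returns a dict with "image" (400x640x3 uint8, blue, green, red), "range_z" (400x640 float32, m along the optical axis (not along the pixel's ray), 0 where there is no reading), "intrinsics" (3x3 intrinsics, pixels), "R" (3x3) and "t" (3): a world point X has camera coordinates R X + t. Camera axes: x right, y down, z forward; pixel columns grow to the right and rows downward; lengths in m; the calibration is good to about 2 mm. The wrist camera is an equidistant fisheye: a pixel r from the principal point sees the ray r / f radians off the axis. A picture is of the moment at which its call begins.
A pose or a line that the arm cannot do raises PlanningError and nothing moves.
- close_job(): hands the job in, once; it reports no verdict.
Trained networks look in the newest picture that a camera, given by its name, has taken for a name from the list of things; names that differ only in an ending like _2 or _b are one class to them, and where a whole thing is asked for, a point or a joint stands for the part that bears it (a point fixed in the world has none). Each returns a list of dicts, best first, with "conf" (0 to 1); they miss things now and then, are a little off and sometimes report something else, mostly with a low value. They report only what shows in the picture. A call takes as long as a camera call.
- spot_in(camera, query): "xy" ([column, row] in pixels, amid what is visible of it).
- silhouettes(camera, query): "region" (400x640 bool, what is visible of it) and "xy" ([column, row] in pixels, amid what is visible of it).
Readings, each from a call of its own:
- current_clock(): time.
- current_joint_pos(): joint angles.
- current_qvel(): joint speeds.
- current_joint_torque(): joint torques, N m.
- current_position(): TCP position.
- current_orientation(): TCP orientation.
- current_force(): force on the tool from outside, world axes, zero at the start.
- current_torque(): the same for the moment, N m.
- current_finger_gap(): finger opening in m.
Only numpy, scipy, OpenCV 4.12 (cv2) and the standard library are available. Lean on these libraries where they do the work, as an engineer would, in place of code of your own. Each camera call takes 0.05 s, during which the arm holds its last target.

## Working session

There is one attempt and no reset: what is moved stays moved. The work goes in short steps, each a Python script; the robot and the scene stay as the last script left them, time stands still between calls to the robot, and variables do not carry over. Pictures are saved under pics/ and viewed, and the job is handed in when it is done.

```bash
mkdir -p pics; ls
cat > h.py <<'E'
import numpy as np, cv2
from bench import *
def pts(c,mask=None):
    z=c["range_z"];K=c["intrinsics"]
    m=z>0
    if mask is not None:m&=mask
    v,u=np.nonzero(m);zz=z[v,u]
    P=np.stack([(u-K[0,2])/K[0,0]*zz,(v-K[1,2])/K[1,1]*zz,zz],1)
    return (P-c["t"])@c["R"],u,v
E
python3 - <<'E'
from h import *
print(current_clock(),current_position(),current_orientation(),current_finger_gap())
for n in("scene","top"):
    c=capture(n);cv2.imwrite(f"pics/{n}0.png",c["image"])
    print(n,c["R"],c["t"],c["intrinsics"])
    for q in["bottle_rack","red_cap","blue_cap","white_cap","black_cap","tape_roll","timer","plastic_beaker"]:
        for d in silhouettes(n,q)[:2]:
            P,u,v=pts(c,d["region"])
            if len(P)<5: print(q,d["conf"],"few");continue
            print(q,round(d["conf"],2),d["xy"],len(P),np.percentile(P,[2,50,98],axis=0).round(3).tolist())
print(current_clock())
E
```

```text
pics
0.0 [ 0.25467823 -0.5425245   0.22184683] [ 8.44048176e-01 -5.36266605e-01 -6.97438613e-04 -5.64354794e-04] 0.08767338573267988
scene [[ 0.4451284  -0.89531661 -0.01639726]
 [-0.54839654 -0.25808139 -0.79539628]
 [ 0.70789967  0.36304568 -0.60586788]] [-0.3082959   0.3383395   1.06037702] [[440.28093335   0.         314.51764826]
 [  0.         440.28093335 201.75388722]
 [  0.           0.           1.        ]]
bottle_rack 0.96 [259.5, 187.2] 1599 [[0.483, 0.067, 0.001], [0.589, 0.163, 0.026], [0.682, 0.249, 0.055]]
red_cap 0.75 [402.9, 218.6] 302 [[0.578, -0.362, 0.004], [0.587, -0.345, 0.062], [0.64, -0.324, 0.096]]
blue_cap 0.68 [295.5, 227.1] 542 [[0.411, -0.095, 0.005], [0.422, -0.077, 0.063], [0.451, -0.049, 0.106]]
white_cap 0.97 [396.4, 255.7] 876 [[0.416, -0.404, 0.006], [0.427, -0.38, 0.081], [0.461, -0.35, 0.129]]
white_cap 0.5 [295.7, 226.0] 529 [[0.411, -0.095, 0.008], [0.422, -0.079, 0.063], [0.453, -0.052, 0.107]]
black_cap 0.63 [337.6, 231.6] 1105 [[0.405, -0.234, 0.009], [0.419, -0.209, 0.096], [0.452, -0.172, 0.166]]
tape_roll 0.72 [446.6, 270.1] 312 [[0.451,
[... 640 characters left out ...]
0.407, 0.002], [0.635, 0.447, 0.05], [0.678, 0.494, 0.057]]
red_cap 0.65 [415.4, 189.7] 164 [[0.579, -0.354, 0.009], [0.594, -0.335, 0.085], [0.611, -0.322, 0.095]]
blue_cap 0.61 [326.7, 241.8] 208 [[0.415, -0.091, 0.058], [0.438, -0.066, 0.102], [0.459, -0.044, 0.108]]
white_cap 0.9 [425.7, 237.9] 452 [[0.417, -0.401, -0.003], [0.447, -0.363, 0.089], [0.475, -0.344, 0.129]]
tape_roll 0.96 [171.9, 177.0] 759 [[0.591, 0.407, 0.003], [0.635, 0.446, 0.05], [0.678, 0.494, 0.057]]
timer 0.78 [463.4, 223.2] 448 [[0.453, -0.528, -0.004], [0.492, -0.493, 0.015], [0.527, -0.46, 0.021]]
plastic_beaker 0.75 [321.4, 151.8] 389 [[0.692, -0.072, -0.003], [0.732, -0.043, 0.031], [0.753, -0.012, 0.098]]
0.9
```

View pics/scene0.png

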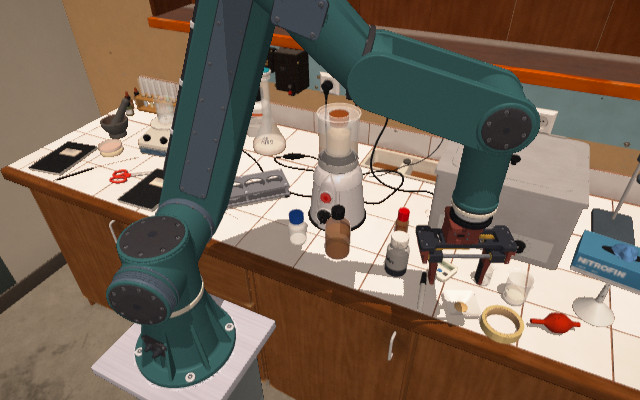

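View pics/top0.png

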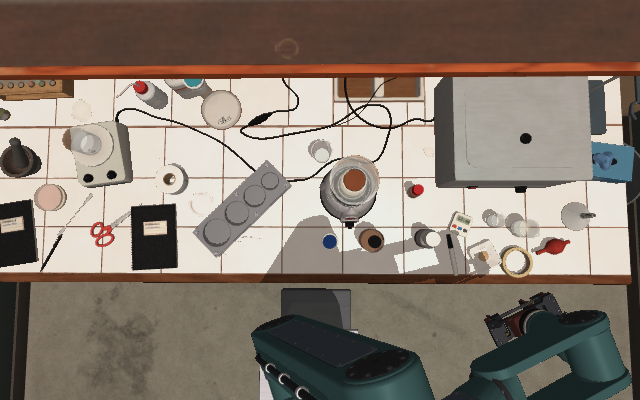

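```bash
cat > loc.py <<'E'
from h import *
def ortho(c,z,x0,x1,y0,y1,s=1000):
    # rows: x decreasing ; cols: y decreasing
    xs=np.arange(x1,x0,-1/s);ys=np.arange(y1,y0,-1/s)
    X,Y=np.meshgrid(xs,ys,indexing='ij')
    P=np.stack([X,Y,np.full_like(X,z)],-1)@c["R"].T+c["t"]
    K=c["intrinsics"]
    u=(P[...,0]/P[...,2]*K[0,0]+K[0,2]).astype(np.float32);v=(P[...,1]/P[...,2]*K[1,1]+K[1,2]).astype(np.float32)
    return cv2.remap(c["image"],u,v,cv2.INTER_CUBIC)
E
python3 - <<'E'
from loc import *
c=capture("top")
d=silhouettes("top","bottle_rack")[0]
P,u,v=pts(c,cv2.dilate(d["region"].astype(np.uint8),np.ones((5,5)))>0)
T=P[(P[:,2]>.042)&(P[:,2]<.06)]
r=cv2.minAreaRect(T[:,:2].astype(np.float32));print("rect",r,np.median(T[:,2]))
cv2.imwrite("pics/ortho.png",ortho(c,.05,.36,.74,.02,.42)); np.save("T.npy",T)
for n in("scene","top"):
    c=capture(n)
    P,u,v=pts(c)
    for q,h,D,xy in[("red_cap",.092,33,(.594,-.338)),("blue_cap",.104,43,(.438,-.067)),("white_cap",.126,46,(.447,-.375)),("black_cap",.165,38,(.437,-.205))]:
        m=(np.hypot(P[:,0]-xy[0],P[:,1]-xy[1])<.06)&(abs(P[:,2]-h)<.005)
        if m.sum()>5: (a,b),rad=cv2.minEnclosingCircle(P[m][:,:2].astype(np.float32)); print(n,q,m.sum(),P[m].mean(0).round(4),np.round([a,b,rad*2e3],4))
    # box/blender
    for nm,zs in(("z.06-.12",(.06,.14)),("z.15-.3",(.15,.35))):
        m=(P[:,2]>zs[0])&(P[:,2]<zs[1])&(P[:,0]>.4)&(P[:,0]<.9)&(P[:,1]<-.36)&(P[:,1]>-.8)
        if m.sum(): print(n,nm,m.sum(),np.percentile(P[m],[1,50,99],axis=0).round(3).tolist())
c=capture("top");G=cv2.resize(c["image"][150:270,180:500],None,fx=2.5,fy=2.5,interpolation=cv2.INTER_CUBIC);cv2.imwrite("pics/topz.png",G)
E
```

```text
rect ((0.5412654876708984, 0.21683840453624725), (0.1135375052690506, 0.3335528075695038), 44.51215362548828) 0.04965333199876172
scene red_cap 75 [ 0.5962 -0.3437  0.0921] [ 0.5986 -0.3432 36.7024]
scene blue_cap 118 [ 0.4353 -0.0687  0.1044] [ 0.437  -0.0673 45.1354]
scene white_cap 180 [ 0.4444 -0.3771  0.1259] [ 0.4466 -0.3763 48.6292]
scene black_cap 111 [ 0.4377 -0.2001  0.165 ] [ 0.4382 -0.2005 38.5185]
scene z.06-.12 2615 [[0.418, -0.772, 0.061], [0.611, -0.67, 0.098], [0.619, -0.362, 0.139]]
scene z.15-.3 7939 [[0.607, -0.778, 0.153], [0.642, -0.673, 0.25], [0.892, -0.415, 0.257]]
top red_cap 83 [ 0.5987 -0.3415  0.0911] [ 0.5983 -0.342  32.8165]
top blue_cap 142 [ 0.4366 -0.0667  0.1038] [ 0.4367 -0.067  42.6712]
top white_cap 175 [ 0.4462 -0.3748  0.1252] [ 0.4463 -0.3755 46.3343]
top black_cap 119 [ 0.4394 -0.1981  0.1643] [ 0.4392 -0.1985 36.9756]
top z.06-.12 1437 [[0.423, -0.745, 0.061], [0.611, -0.414, 0.096], [0.893, -0.361, 0.138]]
top z.15-.3 15254 [[0.611, -0.777, 0.165], [0.748, -0.584, 0.25], [0.895, -0.409, 0.256]]
```

View pics/ortho.png

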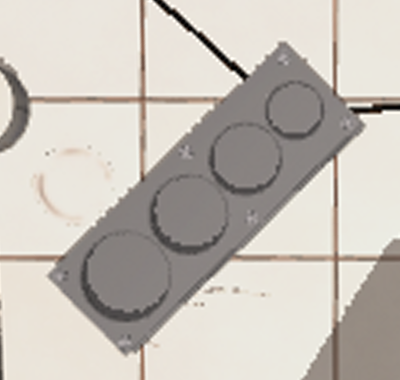

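View pics/topz.png

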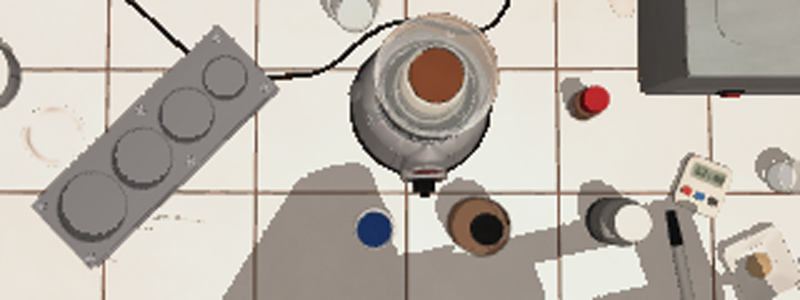

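```bash
cat > pp.py <<'E'
from loc import *
O=np.array([.5415,.2162]);ax=np.array([.701,-.713])
B=dict(red_cap=((.5985,-.3425),.066,.092,.033,.1265),blue_cap=((.437,-.067),.083,.104,.043,.0575),
 white_cap=((.4465,-.376),.105,.126,.046,-.022),black_cap=((.439,-.1993),.143,.165,.038,-.1105))
def q(a): return [float(np.cos(a/2)),float(np.sin(a/2)),0.,0.]
def hole(n): return O+ax*B[n][4]
def pick(n,a,up):
    (x,y),h=B[n][:2]
    move_ptp([x,y,max(h+.07,.2)],q(a))
    f0=current_force()
    hit=servo_line([x,y,h+.003],q(a),rate=.08,contact_N=8); print("descend hit",hit,current_position())
    if hit: return False
    move_gripper(B[n][3]-.012); print("gap",current_finger_gap())
    servo_line([x,y,h+.003+up],q(a),rate=.06)
    print("lifted gap",current_finger_gap(),current_position(),np.array(current_force())-f0,current_clock())
    return True
def lower(n,a):
    x,y=hole(n);h=B[n][1]
    z=h+.003+.018
    hit=servo_line([x,y,z+.006],q(a),rate=.05,contact_N=6)
    print("to hole",hit,current_position(),current_finger_gap())
    if hit: return False
    hit=servo_line([x,y,z-.004],q(a),rate=.015,contact_N=3)
    print("seat",hit,current_position(),z,current_clock())
    return True
def release(n,a):
    x,y=hole(n)
    move_gripper(.075); servo_line([x,y,current_position()[2]+.08],q(a),rate=.12)
    print("gap",current_finger_gap(),current_clock())
def snap(tag,box=None):
    for k in("scene","top"):
        c=capture(k);cv2.imwrite(f"pics/{tag}_{k}.png",c["image"])
E
python3 - <<'E'
from pp import *
for n in B: print(n,hole(n))
move_ptp([.41,-.08,.27],q(1.0))
if pick("blue_cap",1.155,.10):
    z=float(current_position()[2])
    servo_line([.41,.0,z],q(.9),rate=.1)
    x,y=hole("blue_cap"); servo_line([x,y,z],q(.777),rate=.1)
    print(current_position(),current_finger_gap(),current_clock())
    snap("b1")
E
```

```text
red_cap [0.6301765 0.1260055]
blue_cap [0.5818075 0.1752025]
white_cap [0.526078 0.231886]
black_cap [0.4640395 0.2949865]
descend hit False [ 0.43739019 -0.06712044  0.08638588]
gap 0.04159891823205947
lifted gap 0.04188416001805036 [ 0.43675606 -0.06691257  0.18567244] [-0.52856434 -0.58936538 -0.70187656] 7.5
[0.58156453 0.17495045 0.18567832] 0.04203733093403002 10.975
```

Run:
```python
import cv2
a=cv2.imread("pics/b1_scene.png")[100:300,160:440];b=cv2.imread("pics/b1_top.png")[130:270,180:376]
cv2.imwrite("pics/b1.png",cv2.vconcat([cv2.resize(a,(392,280)),cv2.resize(b,(392,280))]))
```

```text
(no output)
```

View pics/b1.png

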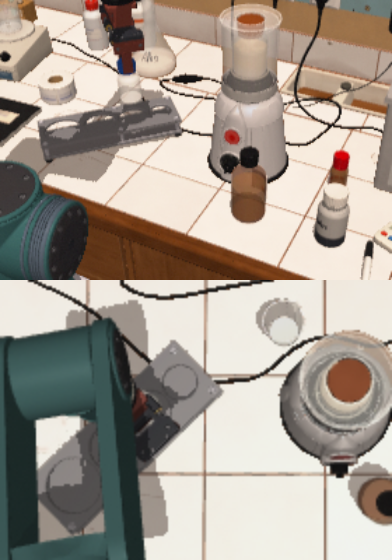

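The scene crop shows the blue-cap bottle hanging upright over the third hole (about (128,85) in the crop). The other bottles haven't been touched. Next I lower it.

Run:
```python
from pp import *
n="blue_cap"
if lower(n,.777):
    release(n,.777); 
    x,y=hole(n); servo_line([.41,.05,.26],q(.777),rate=.2); snap("b2")
    c=capture("top");P,u,v=pts(c)
    m=(np.hypot(P[:,0]-x,P[:,1]-y)<.04)&(P[:,2]>.105);print(m.sum(),P[m].mean(0),x,y)
    cv2.imwrite("pics/b2.png",cv2.resize(cv2.imread("pics/b2_scene.png")[100:300,160:440],None,fx=2.5,fy=2.5))
```

```text
to hole False [0.5820519  0.17524666 0.11034016] 0.04189424436885909
seat True [0.58204484 0.17522143 0.1040186 ] 0.10400000000000001 13.2167
gap 0.0749975682954727 14.725
162 [0.58089799 0.17375983 0.12051268] 0.5818075 0.1752025
```

View pics/b2.png

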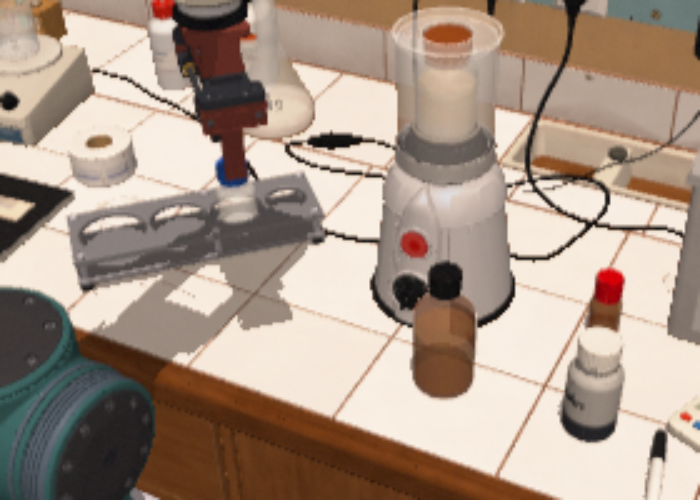

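The picture shows the blue bottle standing upright in the third hole, with its cap top at z = 0.1205 against 0.122 expected. Next is black.

Run:
```python
from pp import *
n="black_cap"
move_ptp([.41,-.08,.27],q(-.1)); 
ok=pick(n,-1.0,.09)
if ok:
    z=float(current_position()[2])
    servo_line([.41,-.06,z],q(-.4),rate=.1)
    x,y=hole(n); servo_line([.42,.15,z],q(.3),rate=.1); servo_line([x,y,z],q(.777),rate=.08)
    sleep(.3)
    print(current_position(),current_finger_gap(),current_clock())
    snap("k1")
    cv2.imwrite("pics/k1.png",cv2.resize(cv2.imread("pics/k1_scene.png")[60:300,100:440],None,fx=2.2,fy=2.2))
```

```text
descend hit False [ 0.43935323 -0.19948572  0.14640427]
gap 0.03656276539387249
lifted gap 0.03651693302520569 [ 0.43875974 -0.19913709  0.23560603] [-0.41642266 -0.87635151 -3.87050338] 20.7833
[0.46401774 0.29486788 0.23562244] 0.036564118647174085 26.95
```

View pics/k1.png

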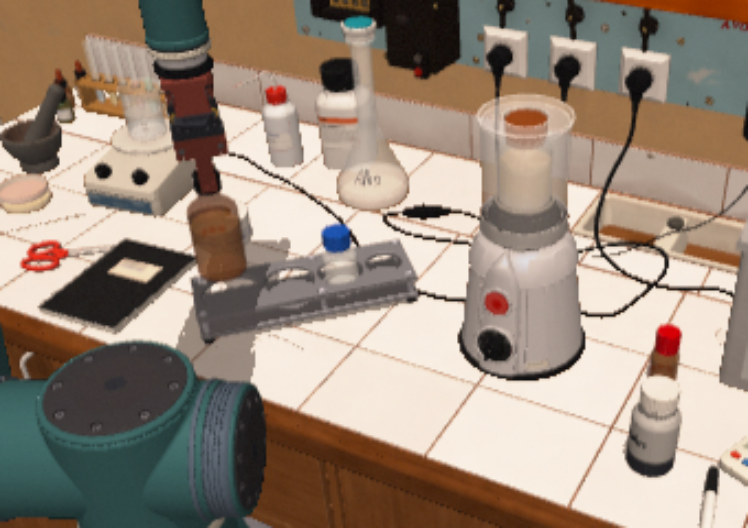

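Black hangs nearly upright over the largest hole, at about (220,240) in the crop. Lowering it now.

Run:
```python
from pp import *
n="black_cap"
if lower(n,.777):
    release(n,.777)
    x,y=hole(n); servo_line([.41,.1,.27],q(.4),rate=.2); snap("k2")
    c=capture("top");P,u,v=pts(c)
    m=(np.hypot(P[:,0]-x,P[:,1]-y)<.04)&(P[:,2]>.17);print(m.sum(),P[m].mean(0) if m.sum() else 0,x,y)
    cv2.imwrite("pics/k2.png",cv2.resize(cv2.imread("pics/k2_scene.png")[60:300,100:440],None,fx=2.2,fy=2.2))
```

```text
to hole False [0.4643399  0.29513291 0.1703669 ] 0.03648268634447447
seat True [0.46425717 0.29505614 0.16405493] 0.16399999999999998 28.975
gap 0.07498446321742383 30.55
139 [0.46269135 0.29458237 0.18157216] 0.4640395 0.2949865
```

View pics/k2.png

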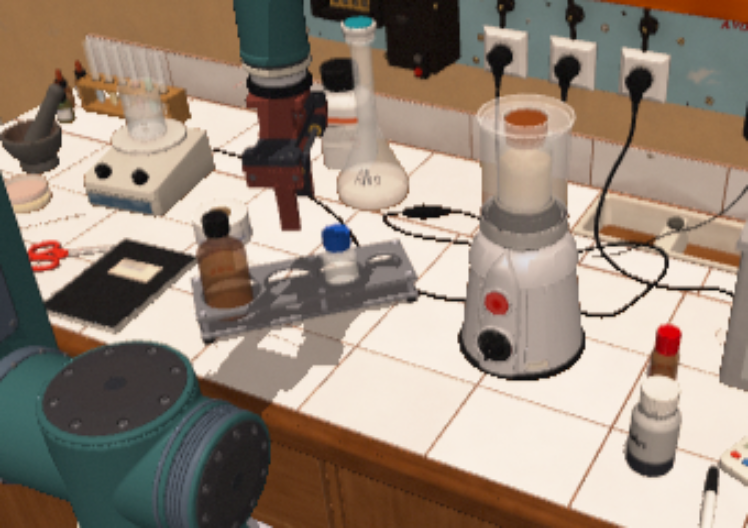

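Black is upright in the largest hole. Next is white.

Run:
```python
from pp import *
n="white_cap"
move_ptp([.41,-.08,.27],q(.1)); 
ok=pick(n,-.2,.10)
if ok:
    z=float(current_position()[2])
    servo_line([.41,-.08,z],q(.2),rate=.12)
    x,y=hole(n); servo_line([.41,.11,z],q(.777),rate=.12); servo_line([x,y,z],q(.777),rate=.08)
    sleep(.3)
    print(current_position(),current_finger_gap(),current_clock())
    snap("w1")
    cv2.imwrite("pics/w1.png",cv2.resize(cv2.imread("pics/w1_scene.png")[60:300,100:440],None,fx=2.2,fy=2.2))
```

```text
descend hit False [ 0.44683011 -0.37635981  0.10854075]
gap 0.045415215023507545
lifted gap 0.04539641388630881 [ 0.44633145 -0.37582534  0.20760037] [-0.66640851 -0.24219038 -1.69832416] 37.4833
[0.52605172 0.23182583 0.2076234 ] 0.0450400435209879 44.4
```

View pics/w1.png

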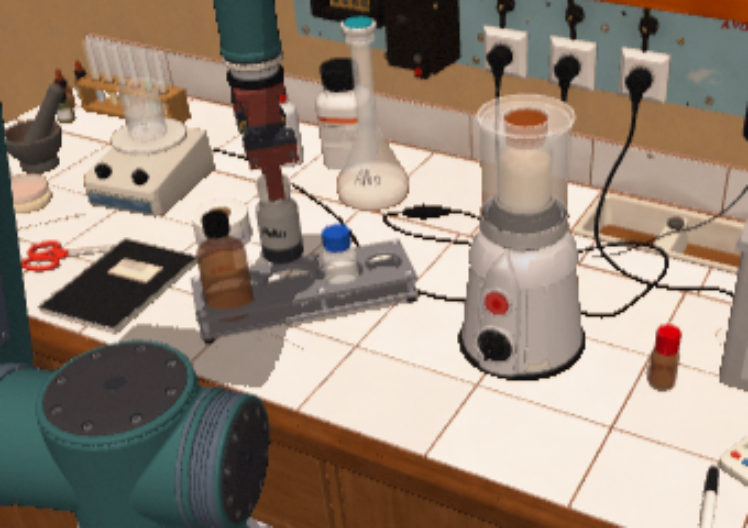

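White hangs upright over the second hole at about (280,225), clear of black and blue. I'll lower it, then fetch red, going round in front of the blender.

Run:
```python
from pp import *
n="white_cap"
if lower(n,.777):
    release(n,.777)
    x,y=hole(n); servo_line([.41,.1,.27],q(.777),rate=.2)
    c=capture("top");P,u,v=pts(c)
    m=(np.hypot(P[:,0]-x,P[:,1]-y)<.04)&(P[:,2]>.13)&(P[:,2]<.16);print(m.sum(),P[m].mean(0) if m.sum() else 0,x,y)
    move_ptp([.41,-.10,.27],q(.2)); servo_line([.45,-.35,.23],q(.2),rate=.2)
    c=capture("scene");P,u,v=pts(c)
    m=(np.hypot(P[:,0]-.5985,P[:,1]+.3425)<.03)&(abs(P[:,2]-.092)<.006);print("red",m.sum(),P[m].mean(0))
    cv2.imwrite("pics/w2.png",c["image"])
```

```text
to hole False [0.52630062 0.2319839  0.13230539] 0.045225426053015425
seat True [0.52624585 0.23183297 0.12609635] 0.126 46.625
gap 0.07522768650304 48.0917
198 [0.52549323 0.23145861 0.1425109 ] 0.5260779999999999 0.231886
red 82 [ 0.5963814  -0.34373818  0.09169949]
```

View pics/w2.png

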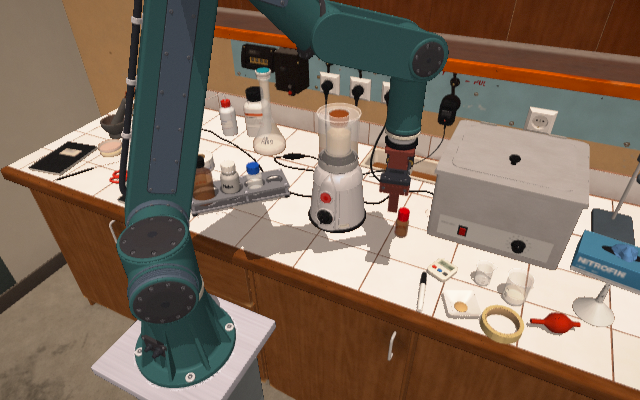

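All three placed bottles stand in the rack at around (200–255,175), and red is unchanged at (402,222). Picking red next.

Run:
```python
from pp import *
n="red_cap"
servo_line([.53,-.345,.2],q(.2),rate=.15)
servo_line([.5985,-.3425,.2],q(.2),rate=.1)
if pick(n,.2,.12):
    z=float(current_position()[2])
    servo_line([.47,-.345,z],q(.2),rate=.1)
    servo_line([.41,-.10,z],q(.2),rate=.1)
    x,y=hole(n); servo_line([.43,.03,z],q(.6),rate=.1); servo_line([x,y,z],q(.777),rate=.08)
    sleep(.3)
    print(current_position(),current_finger_gap(),current_clock())
    snap("r1")
    cv2.imwrite("pics/r1.png",cv2.resize(cv2.imread("pics/r1_scene.png")[60:300,100:440],None,fx=2.2,fy=2.2))
```

```text
descend hit False [ 0.59883979 -0.34272954  0.06958385]
gap 0.03184872607686116
lifted gap 0.03193023571119094 [ 0.59833871 -0.34236354  0.18865296] [ 0.04235259  0.28143613 -1.43849307] 58.0083
[0.63016124 0.12595439 0.18867127] 0.03200069260203606 66.8083
```

View pics/r1.png

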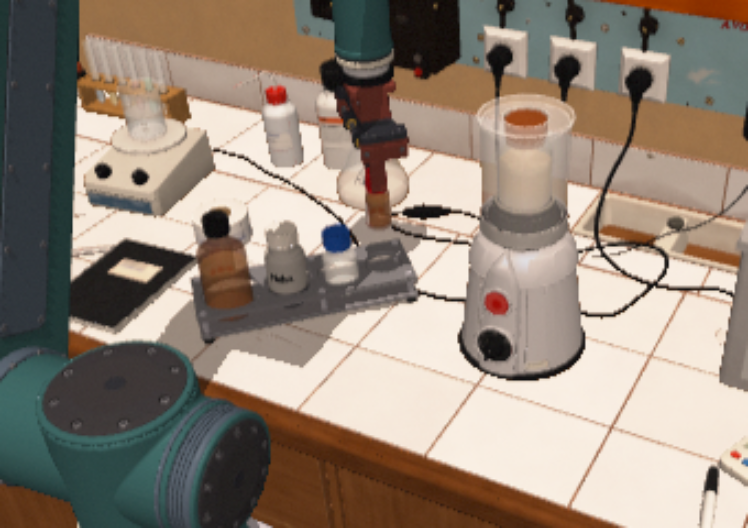

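Red hangs upright above the smallest hole, at about (378,205). Before lowering I'll check how close the flask behind it is to the gripper body.

Run:
```python
from pp import *
c=capture("top");P,u,v=pts(c)
m=(P[:,2]>.06)&(P[:,2]<.4)&(P[:,0]>.66)&(P[:,0]<.95)&(P[:,1]>.08)&(P[:,1]<.35)
Q=P[m];print(m.sum(),np.percentile(Q,[0,5,50,100],axis=0).round(3).tolist())
d=np.hypot(Q[:,0]-.63,Q[:,1]-.126);i=np.argsort(d)[:200:20];print(Q[i].round(3))
cv2.imwrite("pics/r1t.png",cv2.resize(c["image"][70:270,150:400],None,fx=3,fy=3))
```

```text
1091 [[0.82, 0.245, 0.06], [0.831, 0.255, 0.065], [0.858, 0.283, 0.121], [0.923, 0.344, 0.331]]
[[0.832 0.264 0.065]
 [0.84  0.262 0.073]
 [0.849 0.252 0.063]
 [0.841 0.27  0.082]
 [0.833 0.284 0.088]
 [0.829 0.292 0.08 ]
 [0.853 0.262 0.086]
 [0.86  0.253 0.071]
 [0.834 0.295 0.084]
 [0.861 0.258 0.092]]
```

View pics/r1t.png

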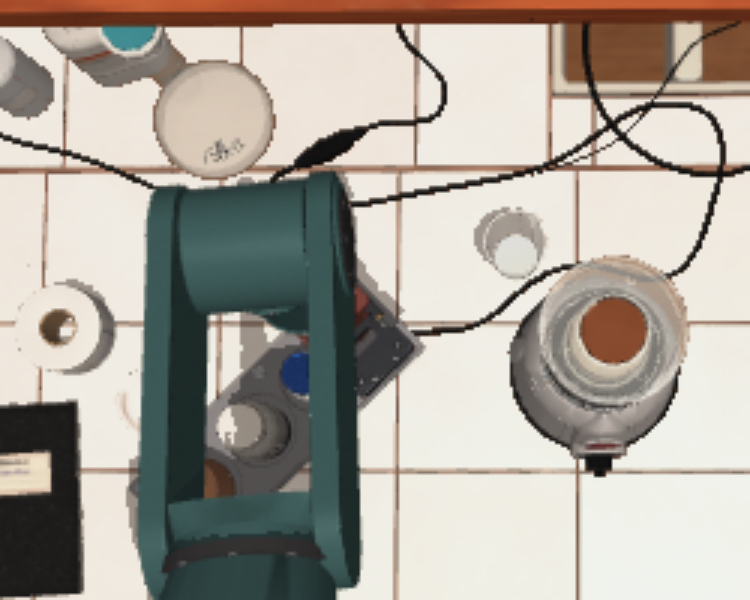

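The flask is about 0.2 m away, and the view from above shows the arm high over the rack. Lowering red.

Run:
```python
from pp import *
n="red_cap"
if lower(n,.777):
    release(n,.777)
    servo_line([.6,.09,.26],q(.777),rate=.15); servo_line([.43,-.05,.28],q(.6),rate=.2); move_ptp([.41,-.3,.28],q(-.6))
    c=capture("top");P,u,v=pts(c)
    for n in B:
        x,y=hole(n);h=B[n][2]+.018
        m=(np.hypot(P[:,0]-x,P[:,1]-y)<.035)&(abs(P[:,2]-h)<.008)
        (a,b),r=cv2.minEnclosingCircle(P[m][:,:2].astype(np.float32))
        d=np.array([a,b])-O; print(n,m.sum(),P[m][:,2].mean().round(4),h,"rack x,y",(d@[.713,.701]).round(4),(d@ax).round(4),B[n][4],r*2)
    cv2.imwrite("pics/r2t.png",cv2.resize(c["image"][70:270,150:400],None,fx=3,fy=3))
    c=capture("scene");cv2.imwrite("pics/r2.png",cv2.resize(c["image"][60:300,100:440],None,fx=2.2,fy=2.2))
    print(current_clock())
```

```text
to hole False [0.63038734 0.1260475  0.09328987] 0.03215224413864838
seat True [0.63032717 0.12600845 0.0869119 ] 0.08700000000000001 69.5
gap 0.07515458348702794 71.1333
red_cap 89 0.1087 0.11 rack x,y 0.0001 0.1255 0.1265 0.033095620572566986
blue_cap 152 0.1211 0.122 rack x,y -0.0007 0.0577 0.0575 0.043231673538684845
white_cap 188 0.1428 0.144 rack x,y 0.0003 -0.0223 -0.022 0.04725106433033943
black_cap 133 0.1822 0.183 rack x,y -0.0001 -0.1127 -0.1105 0.03883451223373413
74.325
```

View pics/r2.png

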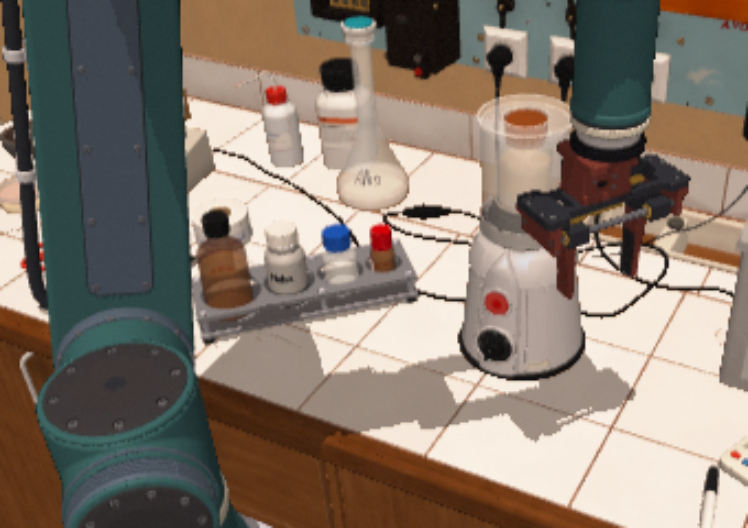

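View pics/r2t.png

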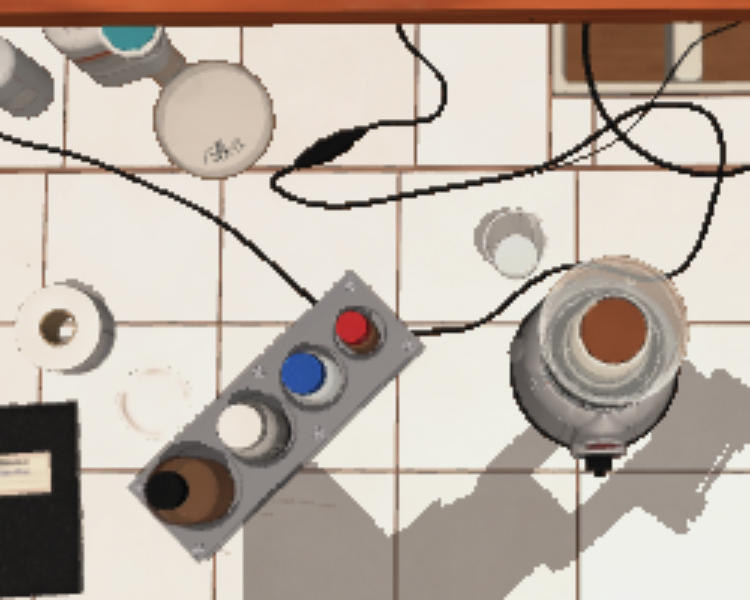

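Both views show all four bottles upright in their own holes, within about 2 mm of the centres. The gripper is empty and clear, and the tape roll and beaker look unmoved. Handing in.

Run:
```python
from bench import *
sleep(.5); print(close_job())
```

```text
the job is handed in; nothing more can be done
None
```

All four bottles are back in the rack in order of size: red in the 56 mm hole, blue in the 70, white in the 77 and black in the 88. I lifted each one by its cap, lowered it until a light contact with the base board, let go, and handed the job in at about 75 s of the 136 s allowed.

- **Position:** in the last top-camera check each cap was within about 2.2 mm of its hole centre along both rack axes. Black was furthest off, by 2.2 mm along the row of holes.
- **Height:** cap tops read about 1 mm below the nominal standing heights, which is within the camera calibration.
- **Upright and released:** the final pictures show all four standing upright, with the gripper empty and clear of them.
- **Bystanders:** the tape roll and beaker looked unmoved in the last top picture. I judged this by eye, without measuring them again. The timer was only partly in the last pictures I viewed; it looked in place in an earlier one, taken before I fetched red, and the arm never went close to it.

No check failed. The only thing the cameras disagreed on was the first cap positions, by up to about 2 mm between views.

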